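Line up the quarter-turn fastener and hold the access panel shut

ROBOT

A 6-joint arm with a two-finger parallel gripper is mounted at the origin on a cart in front of the work surface, level with it; the furniture and walls round the work are solid. World frame = base frame: x ahead of the robot, y to its left, z up, the work surface at z = 0. Lengths are in m, angles in degrees, forces in N, time in s.
With the tool pointing down it reaches from about 0.25 to 0.725 m from the base axis. Payload 9.7 kg.
Tool frame: the origin (TCP) lies between the finger pads; the fingertips stand 25 mm ahead of it and the grasp point (between the pads) lies 6 mm ahead of it; z points along the fingers, y is the line along which they close (so a half turn about z gives the same grasp; the last joint's range is limited). The gripper opens to 85 mm and grips with 20 to 120 N. Pads are 22 mm wide; open, the fingers measure 114 mm over their backs; the gripper's body (76 mm by 85 mm) begins 54 mm behind the grasp point. The pads swing forward as they close: fully open they stand 13 mm farther back than shut.
Start: joints at [-67.609, 4.979, 10.078, 95.1, 0, 90], TCP at [0.21, -0.509, 0.256] pointing down, gripper open.
Joint ranges: [-179.16, 179.16], [-48.56, 103.87], [-65.8, 70.77], [-126.05, 130.52], [-82.76, 87.17], [-180, 180]. Speed limits (degrees/s): [127.2, 127.2, 147.25, 180, 180, 180].

INTERFACE

Orientations are given as [roll, pitch, yaw] about the fixed x, y, z axes, in that order (R = Rz(yaw) Ry(pitch) Rx(roll)).
In Python, from workcell import bot, vision, telemetry gives the robot as it stands (bot), with the cameras (vision) and the readings (telemetry).
- The arm moves only by the shell command python3 drive.py 'ROWS' [FORCE]. ROWS is rows parted by semicolons, their numbers by spaces, 1 to 5 of them, each of 5 numbers: dx, dy, dz in m, then a turn about the tool's z in degrees, then the finger opening in m; each row is the pose to reach, as a shift and turn from the pose commanded when the command began, along the tool's axes at that moment; what a row does not reach only later rows make up. A row lasts 1/12 s, in which the tool goes at most 0.0417 m and 7.16 degrees, less where a joint would pass 70% of its speed; a pose out of reach is approached as far as the arm can. The fingers move at their own pace and stop on an object; FORCE is the grip in N (left out, the last holds). Time passes only in rows, so rows that do not move let the fingers close. It prints the time, the measured TCP pose, the force, the opening and the grip force at its end.
- telemetry.get_obs(): the state, without advancing time (a new reading comes with each control period).
- vision.camera(name): name is "scene" or "side" or "wrist"; returns the picture (400x640x3 uint8, blue, green, red); there is no depth.
- vision.camera_info(name): a dict with "mtx" (3x3 intrinsics, pixels), "extrinsics" (4x4, takes a point from camera to world coordinates). Camera axes: x right, y down, z forward; pixel columns grow to the right and rows downward; lengths in m; the calibration is good to about 2 mm. A picture is of the moment at which its call begins: read the wrist's pose just before it. camera_info takes no time and is no camera call; for the wrist camera it gives the pose at the moment of the call.
- bot.job_done(): hands the job in; it is judged then, once.
The state is a dict: "time": time; "q": joint angles; "qd": joint speeds; "joint_efforts": joint torques, N m; "ee_pos": TCP position; "tcp_rot": TCP orientation; "wrist_force": force on the tool from outside, world axes, zero at the start; "torque": the same for the moment, N m; "opening": finger opening in m; "grasp_force": force on a finger pad.
Only numpy, scipy, OpenCV 4.12 (cv2) and the standard library are available. Lean on these libraries where they do the work, as an engineer would, in place of code of your own. Each camera call takes 0.05 s, during which the arm holds its last target. There are 200 camera calls.

TASK

On the grey instrument housing, first turn the quarter-turn fastener, while the access panel still stands open, until its flat wing bar lines up with the slot in the panel (lengthwise from front to back of the housing, either way round). Then swing the sprung panel down over the fastener until it lies flush on its frame, and finish while still holding it pressed there with the fingertips, the fastener left lined up, so that a colleague can lock it. Leave the bottles, beaker, vial and marker pen around it undisturbed.

Things in the scene. Friction and masses are not known exactly. Their poses are not given: they have to be found in the camera images.
- housing: Fixed grey housing, open-topped box 220 (x) x 240 (y) x 48 mm high. Origin: centre of its underside, on the worktop. x points from its front (fastener, row of vents; nearest the robot) to its back (hinge), y left, z up. Its top is a flat frame; the front 80 mm is solid and carries the fastener; rubber strips stand 4 mm proud under the panel's edges.
- fastener (a joint): Turn of the fastener about its vertical axis, rad, growing anticlockwise from above. At 0 and at 3.14 its bar lies along the housing's x, in line with the panel's slot; at 1.57 crosswise. Range -0.7 to 3.9, light friction (0.03 N m), stays where it is left, no stop or click at the aligned positions. Starts at least 0.5 rad out of line.
- fastener_top (a point): Centre of the fastener's top: housing x = -0.055, y = 0, 72 mm above the worktop. A steel flat wing bar, 26 mm long (this frame's x), 8 mm thick (y), 14 mm high, on a 9 mm round neck 10 mm high that rises from the frame. Grip the bar by its two flat sides from above. z points up.
- panel (a joint): Angle of the access panel, rad: 0 = flush on the frame (hard stop), 1.57 = upright; starts at 1.2 to 1.45. A hinge spring (0.7 N m/rad, at rest at 1.4) with light friction swings it open again when let go; holding it at 0 takes about 4 to 6 N down at 150 mm from the hinge. From about 0.15 down it is blocked by the fastener's bar if that is out of line.
- panel_hinge (a point): Middle of the hinge line on the panel's underside: housing x = 0.095, y = 0, 52 mm above the worktop. Turns with the panel; axes are the housing's when it is shut. The plain aluminium sheet reaches from here 180 mm along -x and 102 mm to either side in y, z = 0 to 0.004; its outer face (+z, with louvres in the middle) looks away from the robot when open, up when shut.
- panel_slot (a point): Centre of the through slot, on the panel's outer face: 150 mm from the hinge along the panel's -x, y = 0. Slot 34 mm long (panel x), 13 mm wide (panel y). When shut the fastener's bar stands through it, its top 16 mm above the outer face. Same axes as panel_hinge.
- reagent_bottle: Bystander: amber bottle with black cap, 48 mm across, 94 mm high. Origin: centre of its underside.
- dropper: Bystander: amber dropper bottle, 53 mm across, 124 mm high. Origin: centre of its underside.
- beaker: Bystander: small glass beaker, 51 x 54 x 66 mm high. Origin: centre of its underside.
- pen: Bystander: marker pen lying flat, 16 x 134 x 17 mm. Origin: centre of its underside.
- sample_vial: Bystander: small glass vial with pinkish stopper, 34 mm across, 94 mm high. Origin: centre of its underside.

How it is judged:
By the outcome, as a careful person would: the job done as asked, in the order asked, and still so for the second after the job is handed in, while the arm keeps its last pose, push and grip.
It also fails if it takes over 54 s, if anything falls off the work surface, if the arm or the gripper's body presses on something with over 40 N, if the wrist force passes 120 N, or if a joint passes its speed limit or range.

## Working session

There is one attempt and no reset: what is moved stays moved. The work goes in short steps, Python scripts to look and compute and a shell command to move; the robot and the scene stay as the last step left them, time stands still between calls to the robot, and variables do not carry over. Pictures are saved under pics/ and viewed, at most 10 in all, crops included, and the job is handed in when it is done.

```bash
ls; mkdir -p pics; python3 - <<'E'
from workcell import bot, vision, telemetry
import cv2
print(telemetry.get_obs())
for n in ("scene","side"):
    cv2.imwrite(f"pics/{n}0.png",vision.camera(n))
    i=vision.camera_info(n);print(n,i)
E
```

```text
drive.py
pics
workcell.py
{'time': 0.0, 'q': array([-6.76093901e+01,  5.01063481e+00,  1.00339390e+01,  9.50972414e+01,
       -2.82926214e-04,  8.99981122e+01]), 'qd': array([ 0.11378903,  0.05157592, -0.04580123,  0.04933214, -0.00711903,
       -0.05638662]), 'joint_efforts': array([-1.63518805e-03, -5.20389211e+01,  4.64803720e+01,  1.64825411e-02,
       -8.70093527e-05,  9.13351101e-06]), 'ee_pos': array([ 0.20943428, -0.50836549,  0.25558288]), 'tcp_rot': array([-1.79926063e+02,  2.80489859e-04,  2.23924981e+01]), 'wrist_force': array([ 0.24182348, -0.79986202, -0.56024487]), 'torque': array([ 0.05632338,  0.00556479, -0.00331614]), 'grasp_force': 0.0, 'opening': 0.08606424502466159}
scene {'mtx': array([[492.80619068,   0.        , 320.72606939],
       [  0.        , 492.80619068, 200.95880811],
       [  0.        ,   0.        ,   1.        ]]), 'extrinsics': array([[-0.5911631 , -0.33809606,  0.73226856, -0.16211728],
       [-0.80653548,  0.24198488, -0.53939211,  0.68819596],
       [ 0.00516843, -0.90946928, -0.415739  ,  0.46108634],
       [ 0.        ,  0.        ,  0.        ,  1.        ]])}
side {'mtx': array([[435.60496683,   0.        , 319.86594171],
       [  0.        , 435.60496683, 196.1210043 ],
       [  0.        ,   0.        ,   1.        ]]), 'extrinsics': array([[-0.99803381,  0.02815927, -0.0559961 ,  0.56722723],
       [ 0.06257486,  0.49883438, -0.86443545,  1.10648362],
       [ 0.00359091, -0.86623976, -0.49961564,  0.6149397 ],
       [ 0.        ,  0.        ,  0.        ,  1.        ]])}
```

View pics/scene0.png

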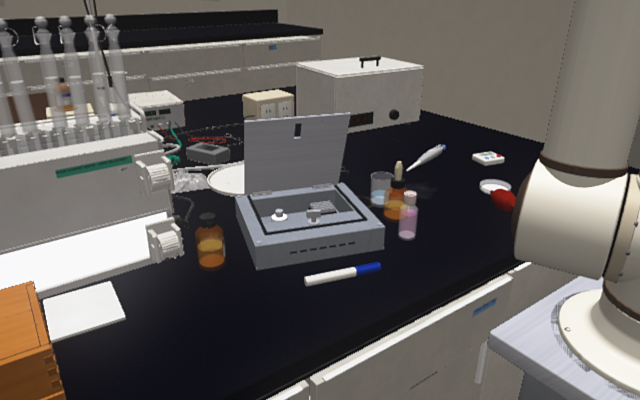

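View pics/side0.png

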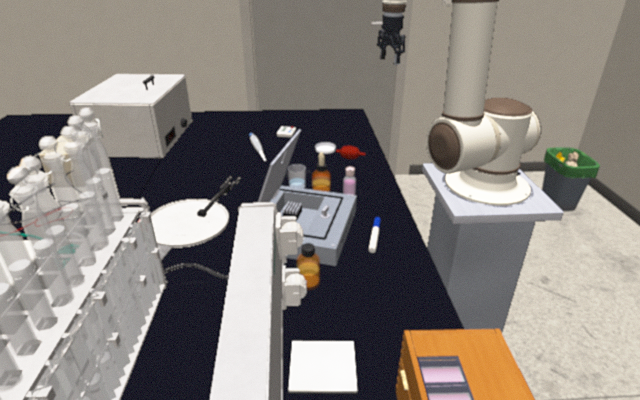

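The scene picture shows the housing at about (310,225), fastener at about (313,214) and the panel slot at about (297,130). The side picture shows the fastener near (325,210) and the bottles on both sides of the housing. I'll enlarge both.

```bash
python3 - <<'E'
import cv2
a=cv2.imread("pics/scene0.png")[100:270,230:430];cv2.imwrite("pics/c1.png",cv2.resize(a,None,fx=3.5,fy=3.5,interpolation=cv2.INTER_CUBIC))
a=cv2.imread("pics/side0.png")[120:270,240:390];cv2.imwrite("pics/c2.png",cv2.resize(a,None,fx=4,fy=4,interpolation=cv2.INTER_CUBIC))
E
```

```text
(no output)
```

View pics/c1.png

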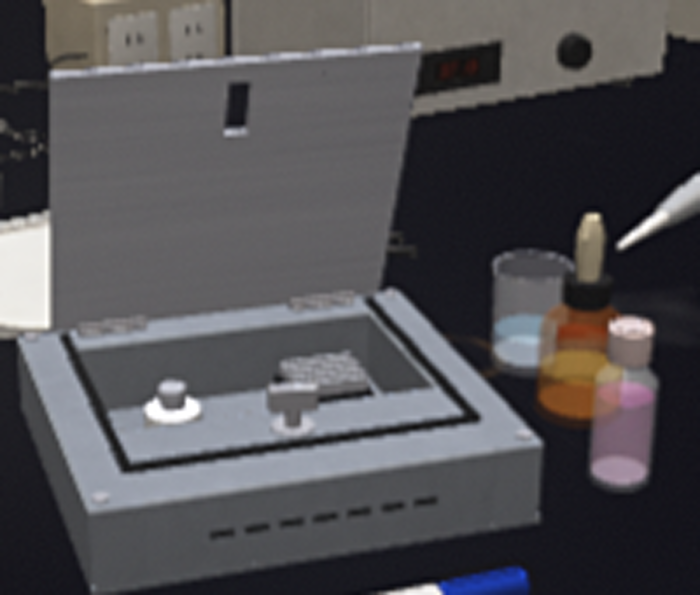

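View pics/c2.png

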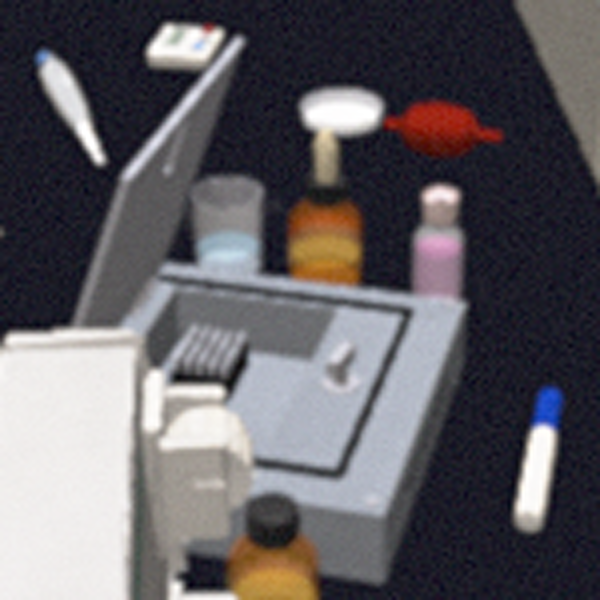

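The scene crop shows the housing's top corners at about (92,514), (540,447), (18,340) and (393,288). It also shows the wing bar's top from (267,386) to (318,384), with a round decoy knob to its left. The side crop confirms the layout, with housing corners at about (466,303) and (387,515).

```bash
cat > h.py <<'E'
import numpy as np
from workcell import bot, vision, telemetry
from scipy.spatial.transform import Rotation as R
def proj(n,P,info=None):
    i=info or vision.camera_info(n);E=np.linalg.inv(i["extrinsics"]);c=E[:3,:3]@np.asarray(P,float)+E[:3,3];p=i["mtx"]@c;return p[:2]/p[2]
def ray(n,uv,z,info=None):
    i=info or vision.camera_info(n);E=i["extrinsics"];d=E[:3,:3]@np.linalg.solve(i["mtx"],[uv[0],uv[1],1]);o=E[:3,3];return o+d*(z-o[2])/d[2]
def H(p,P):
    c,s=np.cos(p[2]),np.sin(p[2]);return np.array([p[0]+c*P[0]-s*P[1],p[1]+s*P[0]+c*P[1],P[2]])
E
python3 - <<'E'
from h import *
from scipy.optimize import least_squares
s=lambda u,v:(230+u/3.5,100+v/3.5)
t=lambda u,v:(240+u/4,120+v/4)
def pan(a,r,y,z=0): return [.095-r*np.cos(a)+z*np.sin(a)*1, y, .052+r*np.sin(a)+z*np.cos(a)]
D=[("scene",s(92,514),(-.11,.12,.048)),("scene",s(540,447),(-.11,-.12,.048)),("scene",s(18,340),(.11,.12,.048)),("scene",s(393,288),(.11,-.12,.048)),
("scene",s(95,590),(-.11,.12,0)),("scene",s(540,522),(-.11,-.12,0)),("side",t(466,303),(-.11,-.12,.048)),("side",t(387,515),(-.11,.12,.048)),("side",t(382,585),(-.11,.12,0))]
Q=[("scene",s(52,72),180,.102),("scene",s(418,44),180,-.102),("scene",s(238,107),.150,0),("side",t(122,180),.18,.102),("side",t(240,40),.18,-.102)]
Q=[(n,u,.18 if r==180 else r,y) for n,u,r,y in Q]
I={n:vision.camera_info(n) for n in("scene","side")}
def f(p):
    return np.concatenate([proj(n,H(p,P),I[n])-u for n,u,P in D]+[proj(n,H(p,pan(p[3],r,y)),I[n])-u for n,u,r,y in Q])
o=least_squares(f,[.45,0,0,1.3],loss="soft_l1");print(o.x,np.degrees(o.x[2]),f(o.x).round(1))
print("fast",H(o.x,(-.055,0,.072)),"hinge",H(o.x,(.095,0,.052)))
for n,a,b in(("scene",s(267,386),s(318,384)),("side",t(333,372),t(354,346))):
    A,B=ray(n,a,.072,I[n]),ray(n,b,.072,I[n]);d=B-A;print(n,A,B,np.degrees(np.arctan2(d[1],d[0])),np.hypot(*d[:2]))
for k,n,u in(("reag","scene",(210,265)),("vial","scene",s(620,480)),("drop","scene",s(580,412)),("penA","scene",(307,281)),("penB","scene",(381,267)),("beak","scene",s(528,362))): print(k,ray(n,u,0,I[n]).round(3))
i=vision.camera_info("wrist");q=telemetry.get_obs();Rt=R.from_euler("xyz",q["tcp_rot"],degrees=True).as_matrix();E=i["extrinsics"]
print("wrist cam in tool",Rt.T@(E[:3,3]-q["ee_pos"]),(Rt.T@E[:3,:3]).round(3),i["mtx"][0,0])
E
```

```text
[ 0.5489198   0.20195765 -0.3162059   1.24285468] -18.1172637835081 [-1.3 -0.4  1.5 -1.2 -1.1 -1.5  1.   0.  -0.8  2.3 -0.1  0.3  0.  -1.3
 -0.2 -1.1  0.5 -1.1 -0.9  0.8  0.6  0.4 -0.5 -0.1  0.5 -1.4 -0.4 -1.2]
fast [0.49664659 0.21906061 0.072     ] hinge [0.6392099  0.17241619 0.052     ]
scene [0.50554332 0.22896879 0.072     ] [0.49201588 0.20594815 0.072     ] -120.43942920449506 0.026700959938074247
side [0.50341874 0.24635948 0.072     ] [0.48883461 0.2179331  0.072     ] -117.16004316397346 0.03194927351331116
reag [0.545 0.407 0.   ]
vial [0.416 0.053 0.   ]
drop [0.49  0.012 0.   ]
penA [0.406 0.297 0.   ]
penB [0.366 0.168 0.   ]
beak [ 0.561 -0.011  0.   ]
wrist cam in tool [ 0.07433763  0.00128085 -0.11788099] [[ 0.001 -0.957 -0.291]
 [ 1.     0.001  0.   ]
 [-0.    -0.291  0.957]] 332.7473707656492
```

The housing is at (0.549, 0.202) with yaw -18°, and the panel is at about 1.24 rad. The bar points at about 60° in the world, roughly 78° out of line. I'll move above the fastener, with the camera kept on the side away from the panel.

```bash
for k in 1 2 3 ; do python3 drive.py '.027 -.028 0 0 .03;.054 -.056 0 0 .03;.081 -.084 0 0 .03;.108 -.113 0 0 .03;.136 -.141 0 0 .03'; done; python3 drive.py '.027 -.028 .009 -7 .03;.054 -.056 .018 -14 .03;.081 -.084 .027 -21 .03;.108 -.113 .036 -28 .03;.135 -.140 .046 -35 .03'; python3 - <<'E'
from h import *
import cv2
q=telemetry.get_obs();print(q["ee_pos"],q["tcp_rot"],q["q"])
i=vision.camera_info("wrist");cv2.imwrite("pics/w1.png",vision.camera("wrist"))
print(i, proj("wrist",(.4966,.219,.072),i))
E
```

```text
time: 0.52
ee_pos: [0.2815, -0.3246, 0.2559]
tcp_rot: [-180.0, 0.0, 22.3]
wrist_force: [1.2, 0.2, 0.2]
opening: 0.0303
grasp_force: 0.0
time: 0.93
ee_pos: [0.3535, -0.1423, 0.2563]
tcp_rot: [180.0, -0.0, 22.4]
wrist_force: [1.5, 0.5, 0.2]
opening: 0.0298
grasp_force: 0.0
time: 1.35
ee_pos: [0.4256, 0.0401, 0.2563]
tcp_rot: [180.0, -0.0, 22.4]
wrist_force: [0.8, -0.9, 0.6]
opening: 0.0297
grasp_force: 0.0
time: 1.77
ee_pos: [0.4972, 0.2211, 0.2096]
tcp_rot: [-180.0, 0.0, 57.8]
wrist_force: [0.2, -0.4, 0.1]
opening: 0.0302
grasp_force: 0.0
[0.49722238 0.22112036 0.20964941] [-1.79997320e+02  1.59274531e-03  5.77681558e+01] [2.39746097e+01 3.45149081e+00 3.28710891e+00 8.98384324e+01
 1.34130274e-03 1.46206454e+02]
{'mtx': array([[332.74737077,   0.        , 319.47477347],
       [  0.        , 332.74737077, 203.58870451],
       [  0.        ,   0.        ,   1.        ]]), 'extrinsics': array([[ 0.84617522, -0.50967134, -0.15563617,  0.53761852],
       [-0.53290379, -0.80984068, -0.24529903,  0.2824919 ],
       [-0.00101862,  0.29050507, -0.95687291,  0.32753316],
       [ 0.        ,  0.        ,  0.        ,  1.        ]])} [318.70869831 201.20441139]
```

View pics/w1.png

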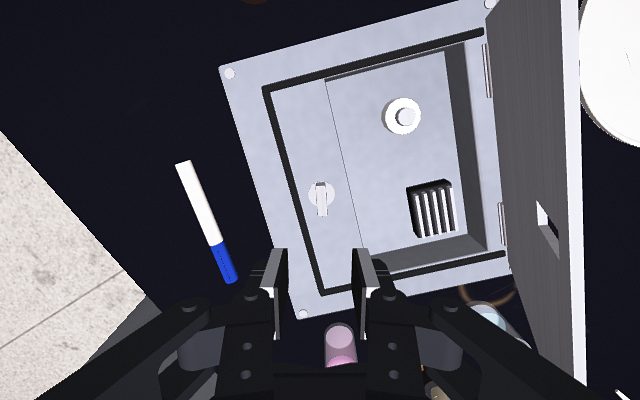

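The wrist picture shows the bar at about (321,199), nearly upright in the image between the closing directions of the fingers. I'll enlarge it to get the angle.

```bash
python3 - <<'E'
import cv2
a=cv2.imread("pics/w1.png")[170:230,290:350];cv2.imwrite("pics/c3.png",cv2.resize(a,None,fx=10,fy=10,interpolation=cv2.INTER_CUBIC))
E
```

```text
(no output)
```

View pics/c3.png

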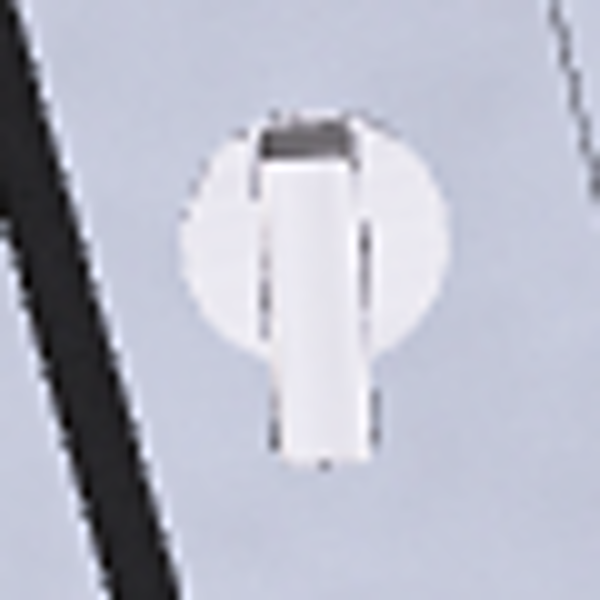

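The bar's top face runs in the crop from its far end at (309,160) to its near end at (326,462). In the wrist image the housing front edge runs from (219,67) to about (298,319), and the frame seam from (326,80) to (363,248).

```bash
python3 - <<'E'
from h import *
i=vision.camera_info("wrist")
def L(n,a,b,z):
    A,B=ray("wrist",a,z,i),ray("wrist",b,z,i);d=B-A;print(n,A.round(4),B.round(4),"mid",((A+B)/2).round(4),"ang",np.degrees(np.arctan2(d[1],d[0])).round(2),"len",np.hypot(*d[:2]).round(4))
L("bar",(290+30.95,187-1),(290+32.6,170+46.2),.072)
L("bar edge1",(316.4,186),(318.2,216.2),.072)
L("bar edge2",(325.8,186),(327.0,216.2),.072)
L("front",(219,67),(298,319),.048)
L("seam",(326,80),(363,248),.048)
L("seal",(265,90),(322,294),.048)
q=telemetry.get_obs();print(q["ee_pos"],q["tcp_rot"])
E
```

```text
bar [0.5062 0.234  0.072 ] [0.4943 0.2122 0.072 ] mid [0.5002 0.2231 0.072 ] ang -118.44 len 0.0249
bar edge1 [0.5032 0.2359 0.072 ] [0.4913 0.214  0.072 ] mid [0.4972 0.2249 0.072 ] ang -118.39 len 0.0249
bar edge2 [0.5094 0.2321 0.072 ] [0.4973 0.2103 0.072 ] mid [0.5034 0.2212 0.072 ] ang -119.03 len 0.0249
front [0.4854 0.3504 0.048 ] [0.4149 0.1276 0.048 ] mid [0.4501 0.239  0.048 ] ang -107.54 len 0.2337
seam [0.5507 0.2992 0.048 ] [0.5054 0.1601 0.048 ] mid [0.528  0.2297 0.048 ] ang -108.05 len 0.1464
seal [0.5061 0.318  0.048 ] [0.4492 0.139  0.048 ] mid [0.4776 0.2285 0.048 ] ang -107.65 len 0.1879
[0.4985809  0.22552279 0.20578712] [-1.79839602e+02  5.65993129e-02  5.84190864e+01]
```

```bash
python3 - <<'E'
from h import *
i=dict(mtx=vision.camera_info("wrist")["mtx"],extrinsics=np.array([[ 0.84617522, -0.50967134, -0.15563617,  0.53761852],
       [-0.53290379, -0.80984068, -0.24529903,  0.2824919 ],
       [-0.00101862,  0.29050507, -0.95687291,  0.32753316],[0,0,0,1]]))
def L(n,a,b,z):
    A,B=ray("wrist",a,z,i),ray("wrist",b,z,i);d=B-A;print(n,"mid",((A+B)/2).round(4),"ang",np.degrees(np.arctan2(d[1],d[0])).round(2),"len",np.hypot(*d[:2]).round(4))
L("bar",(320.95,186),(322.6,216.2),.072)
L("front",(219,67),(298,319),.048)
L("seam",(326,80),(363,248),.048)
L("seal",(265,90),(322,294),.048)
q=telemetry.get_obs();print(q["ee_pos"],q["tcp_rot"])
E
```

```text
bar mid [0.4986 0.2176 0.072 ] ang -119.09 len 0.0253
front mid [0.4482 0.2344 0.048 ] ang -108.18 len 0.2369
seam mid [0.527 0.224 0.048] ang -108.7 len 0.1485
seal mid [0.4759 0.2234 0.048 ] ang -108.3 len 0.1904
[0.4985809  0.22552279 0.20578712] [-1.79839602e+02  5.65993129e-02  5.84190864e+01]
```

```bash
python3 drive.py '0 0 .03 -3.5 .03;0 0 .06 -3.5 .03;0 0 .09 -3.5 .03;0 0 .10 -3.5 .03;0 0 .10 -3.5 .03'; python3 drive.py '0 0 0 0 .03;0 0 0 0 .03;0 0 0 0 .03'
```

```text
time: 2.23
ee_pos: [0.4956, 0.2182, 0.1074]
tcp_rot: [-179.8, 0.2, 60.9]
wrist_force: [0.1, -0.8, -0.7]
opening: 0.0301
grasp_force: 0.0
time: 2.48
ee_pos: [0.4981, 0.2192, 0.1124]
tcp_rot: [179.9, -0.1, 60.9]
wrist_force: [0.0, -0.1, -0.3]
opening: 0.0298
grasp_force: 0.0
```

```bash
python3 drive.py '0 0 .015 0 .03;0 0 .031 0 .03;0 0 .031 0 .03'; python3 drive.py '0 0 0 0 .0;0 0 0 0 0;0 0 0 0 0;0 0 0 0 0;0 0 0 0 0' 40
```

```text
time: 2.73
ee_pos: [0.4966, 0.2186, 0.078]
tcp_rot: [-179.9, 0.1, 60.9]
wrist_force: [-1.7, 0.1, -0.5]
opening: 0.0303
grasp_force: 0.0
time: 3.15
ee_pos: [0.4975, 0.2191, 0.0808]
tcp_rot: [179.9, -0.1, 60.9]
wrist_force: [-2.8, 0.0, 7.3]
opening: 0.007
grasp_force: 42.2
```

```bash
python3 drive.py '0 0 -.002 -7 0;0 0 -.002 -14 0;0 0 -.002 -21 0;0 0 -.002 -28 0;0 0 -.002 -35 0'; python3 drive.py '0 0 0 -7 0;0 0 0 -14 0;0 0 0 -21 0;0 0 0 -28 0;0 0 0 -35 0';python3 drive.py '0 0 0 -7 0;0 0 0 -14 0;0 0 0 -21 0;0 0 0 -28 0;0 0 0 -31 0';python3 drive.py '0 0 0 0 0;0 0 0 0 0;0 0 0 0 0'
```

```text
time: 3.57
ee_pos: [0.4975, 0.2191, 0.0809]
tcp_rot: [180.0, -0.0, 96.2]
wrist_force: [3.6, 1.9, -7.7]
opening: 0.0072
grasp_force: 40.6
time: 3.98
ee_pos: [0.4976, 0.2191, 0.0809]
tcp_rot: [180.0, 0.0, 131.2]
wrist_force: [3.9, 2.8, -7.6]
opening: 0.0068
grasp_force: 40.6
time: 4.4
ee_pos: [0.4976, 0.2191, 0.081]
tcp_rot: [180.0, 0.0, 162.3]
wrist_force: [3.3, 3.0, -8.7]
opening: 0.0069
grasp_force: 40.6
time: 4.65
ee_pos: [0.4975, 0.2191, 0.0809]
tcp_rot: [180.0, 0.0, 161.8]
wrist_force: [3.9, 3.7, -10.3]
opening: 0.0074
grasp_force: 40.5
```

```bash
python3 drive.py '0 0 0 0 .05;0 0 0 0 .05;0 0 0 0 .05;0 0 0 0 .05'; python3 drive.py '0 0 -.035 0 .05;0 0 -.07 0 .05;0 0 -.105 0 .05;0 0 -.13 0 .05;0 0 -.13 0 .05';python3 drive.py '0 0 0 0 .05;0 0 0 0 .05;0 0 0 0 .05;0 0 0 0 .05';  python3 - <<'E'
from h import *
import cv2
q=telemetry.get_obs();i=vision.camera_info("wrist");im=vision.camera("wrist")
np.savez("w2.npz",E=i["extrinsics"],K=i["mtx"]);print(q["ee_pos"],q["tcp_rot"])
u=proj("wrist",(.498,.2185,.06),i).astype(int);print(u)
x0,y0=u[0]-100,u[1]-75;print(x0,y0)
cv2.imwrite("pics/w2f.png",im)
cv2.imwrite("pics/w2.png",cv2.resize(im[y0:y0+150,x0:x0+200],None,fx=4,fy=4,interpolation=cv2.INTER_CUBIC))
E
```

```text
time: 4.98
ee_pos: [0.4972, 0.2189, 0.0818]
tcp_rot: [180.0, 0.0, 161.8]
wrist_force: [0.8, 0.1, -0.5]
opening: 0.0497
grasp_force: 0.0
time: 5.4
ee_pos: [0.4986, 0.2195, 0.2176]
tcp_rot: [179.7, 0.4, 161.9]
wrist_force: [0.6, 0.6, 0.8]
opening: 0.0502
grasp_force: 0.0
time: 5.73
ee_pos: [0.4967, 0.2187, 0.2099]
tcp_rot: [-179.9, -0.1, 161.9]
wrist_force: [0.4, -0.3, -0.6]
opening: 0.0501
grasp_force: 0.0
[0.49666369 0.21865228 0.20992315] [-1.79916958e+02 -9.17095616e-02  1.61882508e+02]
[321 195]
221 120
```

View pics/w2.png

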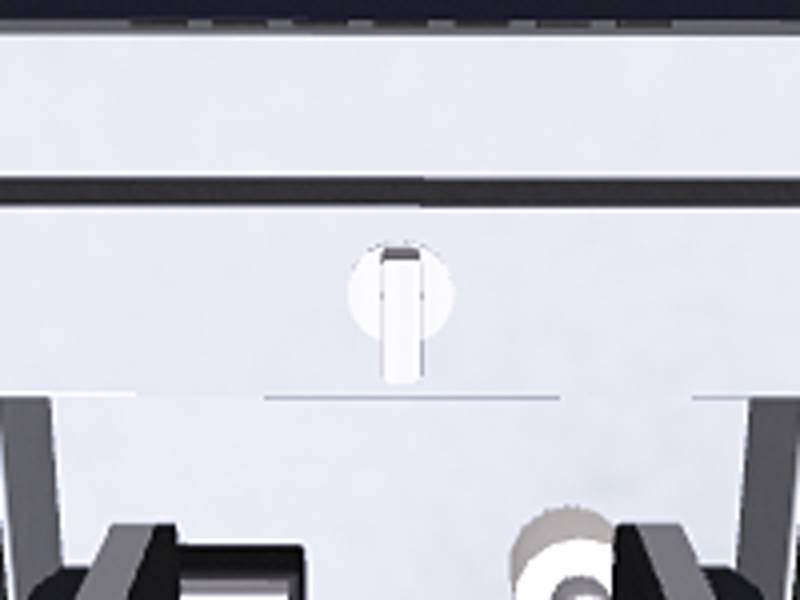

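The bar is square to the housing's front edge and seam, and the frame lines are level in the image, so it's lined up. Next I'll go over the panel's top edge and come down behind it.

```bash
python3 drive.py '0 0 -.04 0 .05;0 0 -.08 0 .05;-.03 0 -.095 0 .05;-.07 0 -.095 0 .05;-.11 0 -.095 0 .05'; python3 drive.py '-.035 0 0 0 .05;-.035 0 0 0 .05;-.035 0 .035 0 .05;-.035 0 .07 0 .05;-.035 0 .08 0 .05'; python3 drive.py '0 0 0 0 .05;0 0 0 0 .05;0 0 0 0 .05;0 0 0 0 .05'
```

```text
time: 6.2
ee_pos: [0.6028, 0.1846, 0.3081]
tcp_rot: [179.9, 0.2, 162.0]
wrist_force: [0.7, 0.2, -0.0]
opening: 0.05
grasp_force: 0.0
time: 6.62
ee_pos: [0.6335, 0.1732, 0.2192]
tcp_rot: [-179.7, -0.4, 161.9]
wrist_force: [-0.4, 0.2, -1.0]
opening: 0.0501
grasp_force: 0.0
time: 6.95
ee_pos: [0.6356, 0.1741, 0.2291]
tcp_rot: [179.9, 0.2, 161.9]
wrist_force: [0.7, 0.6, 0.2]
opening: 0.05
grasp_force: 0.0
```

```bash
python3 drive.py '.02 0 0 0 .05;.032 0 0 0 .05;.045 0 .005 0 .05;.056 0 .010 0 .05;.067 0 .015 0 .05'; python3 drive.py '.011 0 .007 0 .05;.021 0 .016 0 .05;.031 0 .025 0 .05;.031 0 .025 0 .05'
```

```text
time: 7.37
ee_pos: [0.5715, 0.1951, 0.2135]
tcp_rot: [179.9, 0.2, 161.9]
wrist_force: [1.2, -1.2, -0.3]
opening: 0.0495
grasp_force: 0.7
time: 7.7
ee_pos: [0.5409, 0.2049, 0.1871]
tcp_rot: [179.9, 0.0, 161.9]
wrist_force: [0.8, -1.0, 0.5]
opening: 0.0501
grasp_force: 0.4
```

```bash
python3 - <<'E'
from h import *
import cv2
im=vision.camera("scene");print(telemetry.get_obs()["wrist_force"])
cv2.imwrite("pics/s2.png",cv2.resize(im[60:280,200:440],None,fx=2.6,fy=2.6,interpolation=cv2.INTER_CUBIC))
E
```

```text
[0.5928253  0.33966753 1.62574107]
```

View pics/s2.png

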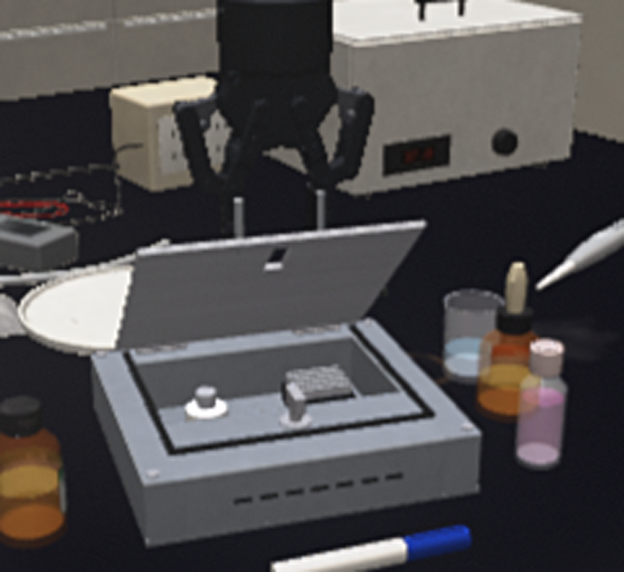

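The fingers straddle the slot and push the panel, which is now about halfway down, and the fastener is still lined up. I'll continue along the arc.

```bash
python3 drive.py '.013 0 .015 0 .05;.025 0 .032 0 .05;.033 0 .050 0 .05;.040 0 .069 0 .05;.040 0 .069 0 .05'; python3 drive.py '.003 0 .010 0 .05;.0045 0 .020 0 .05;.005 0 .025 0 .05;.0055 0 .030 0 .05;.006 0 .034 0 .05';python3 drive.py '0 0 0 0 .05;0 0 0 0 .05;0 0 0 0 .05;0 0 0 0 .05'
```

```text
time: 8.17
ee_pos: [0.5031, 0.2168, 0.1159]
tcp_rot: [-180.0, -0.1, 161.9]
wrist_force: [0.4, 0.8, 2.4]
opening: 0.0498
grasp_force: 1.3
time: 8.58
ee_pos: [0.499, 0.2188, 0.0846]
tcp_rot: [179.9, 0.1, 161.9]
wrist_force: [-1.0, 0.6, 4.9]
opening: 0.0499
grasp_force: 2.5
time: 8.92
ee_pos: [0.4989, 0.2188, 0.0841]
tcp_rot: [179.9, 0.1, 161.9]
wrist_force: [2.4, 1.7, 4.8]
opening: 0.05
grasp_force: 2.4
```

```bash
python3 drive.py '0 0 .002 0 .05;0 0 .004 0 .05;0 0 .006 0 .05;0 0 .006 0 .05;0 0 .006 0 .05'; python3 drive.py '0 0 .001 0 .05;0 0 .002 0 .05;0 0 .002 0 .05;0 0 .002 0 .05'
```

```text
time: 9.33
ee_pos: [0.4986, 0.2188, 0.078]
tcp_rot: [179.9, 0.1, 161.9]
wrist_force: [1.6, 2.4, 5.6]
opening: 0.0502
grasp_force: 2.6
time: 9.67
ee_pos: [0.4987, 0.2189, 0.0778]
tcp_rot: [179.9, 0.1, 161.9]
wrist_force: [-4.1, 0.0, 20.5]
opening: 0.0501
grasp_force: 10.0
```

```bash
python3 - <<'E'
from h import *
import cv2
a=vision.camera("scene")[130:290,210:430];b=vision.camera("side")[150:270,250:370]
a=cv2.resize(a,(600,436),interpolation=cv2.INTER_CUBIC)[:, :430];b=cv2.resize(b,(436,436),interpolation=cv2.INTER_CUBIC)[:,:365]
cv2.imwrite("pics/f.png",np.hstack([a,b]));o=telemetry.get_obs();print(o["wrist_force"],o["ee_pos"],o["opening"])
E
```

```text
[-3.78959089  0.44905583 20.75109366] [0.49865223 0.2188844  0.07783579] 0.05000719374791394
```

View pics/f.png

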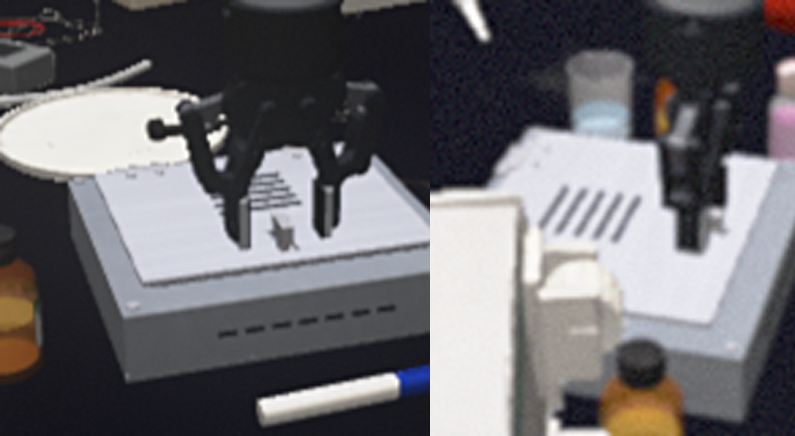

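The panel lies flush on its frame, and the bar stands through the slot between the two fingertips at about (285,230). The fingertips press with about 20 N, and the bystanders in view haven't moved.

```bash
python3 -c "
from workcell import bot, vision, telemetry
print(bot.job_done())"
```

```text
the job is handed in; nothing more can be done
None
```

The job is handed in: the fastener is lined up with the slot, and the panel is shut flush and held under the fingertips at about 20 N; the arm kept clear of the bystanders, and those visible in the last pictures are where they started.

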